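# Bring the last dose round to the outlet of the pill dispenser

### The arm

A 6-joint arm with a two-finger parallel gripper is mounted at the origin on the work surface. World frame = base frame: x ahead of the robot, y to its left, z up, the work surface at z = 0. Lengths are in m, angles in rad, forces in N, time in s.
With the tool pointing down it reaches from about 0.275 to 0.725 m from the base axis. Payload 15.9 kg.
Tool frame: the origin (TCP) lies on the mounting face of the last link; the fingertips stand 173 mm ahead of it and the grasp point (between the pads) lies 155 mm ahead of it (tip_extent is the z of the fingertips in the tool frame, in m); z points along the fingers, y is the line along which they close (so a half turn about z gives the same grasp; the last joint's range is limited). The gripper opens to 85 mm and grips with 20 to 120 N. Pads are 22 mm wide; open, the fingers measure 114 mm over their backs; the gripper's body (76 mm by 85 mm) begins 54 mm behind the grasp point. The pads swing forward as they close: fully open they stand 13 mm farther back than shut.
Start: joints at [1.304, 0.213, -0.034, 1.323, 0, 1.571], TCP at [0.132, 0.482, 0.405] pointing down, gripper open.
Joint ranges: [-2.98, 2.98], [-0.74, 1.72], [-1.14, 1.35], [-2.1, 2.04], [-1.57, 1.44], [-3.14, 3.14]. Speed limits (rad/s): [1.89, 1.89, 2.39, 2.57, 3.14, 3.14].

### API

Orientations are given as a unit quaternion [w, x, y, z].
In Python, from workcell import * gives the robot as it stands. Calls block until the motion is done:
- goto(position, orientation): joint-space move of the TCP to a pose.
- line_to(position, rotation=None, max_speed=0.15): straight line of the TCP; rotation=None keeps the orientation; max_speed is the mean speed in m/s.
- move_joints(angles): joint-space move.
- grip(opening, squeeze=None): finger opening in m; squeeze is the grip in N (None keeps the last); returns when the fingers have stopped.
- hold(seconds).
- ik(position, orientation): joint angles nearest the present ones, or None.
- observe(): the state.
- grab_frame(name): name is "side" or "top"; returns a dict with "frame" (400x640x3 uint8, red, green, blue), "fx", "fy", "cx", "cy" (pixels), "pose" (4x4, takes a point from camera to world coordinates). Camera axes: x right, y up, looking along -z (the intrinsics and any distortion apply to the point x, -y, -z); pixel columns grow to the right and rows downward; lengths in m; the calibration is good to about 2 mm. A picture is of the moment at which its call begins. There is no depth.
A pose or a line that the arm cannot do raises PlanningError and nothing moves.
- sign_off(): hands the job in; it is judged then, once.
The state is a dict: "t": time; "q": joint angles; "qd": joint speeds; "tau": joint torques, N m; "tool_pos": TCP position; "tool_rot": TCP orientation; "force": force on the tool from outside, world axes, zero at the start; "torque": the same for the moment, N m; "finger_gap": finger opening in m; "grasp_force": force on a finger pad.
Only numpy, scipy, OpenCV 4.12 (cv2) and the standard library are available. Lean on these libraries where they do the work, as an engineer would, in place of code of your own. Each camera call takes 0.05 s, during which the arm holds its last target. There are 200 camera calls.

### The job

Bring the last dose to the outlet of the round pill dispenser: with a fingertip, flick the lugs on the edge of its wheel to turn it counterclockwise (seen from above) until the one compartment that still holds tablets has clicked in under the framed outlet at the front of the lid, and not past it. Leave the dispenser standing where it is, neither pinched, lifted nor shoved along the table, and leave the other things on the table alone.

Things in the scene. Friction and masses are not known exactly. Their poses are not given: they have to be found in the camera images.
- dispenser: Loose round weekly pill dispenser, about 0.7 kg with its weighted base, on four rubber feet on the table. Origin: centre of its underside; z up; its outlet lies towards its own -x, within 35 degrees of world -x (the robot's side), where at least 60 mm beyond the lugs stay free. White base of radius 50 mm up to 20 mm; above it the wheel; a clear fixed lid inside the wheel's rim; a white hub cap up to 48 mm.
- wheel_top (a point): On the wheel's axis, 45 mm above the table: the top of the grey-blue wheel, which spans 21 to 45 mm above the table. Its rim has radius 52 mm and carries seven upright round lugs whose tips reach radius 67 mm, well beyond base and lid. The wheel is pushed by these; between two lugs a gap about 38 mm wide takes a fingertip.
- lug (a point): Centre of one of the seven equal lugs (14 mm thick, 24 mm tall, standing 15 mm out from the rim), 60 mm from the axis and 33 mm above the table: the next lug counterclockwise from the tablets. Lugs stand between neighbouring compartments, so the middle of each gap faces the middle of a compartment.
- pill_wheel (a joint): Angle of the wheel, rad, growing counterclockwise from above; 0 = the tablets under the outlet. It clicks in every seventh of a turn (0.898 rad); starts two to four clicks before 0 (seldom balanced between two). About 1 N at a lug turns it out of a click; past half-way a spring snaps it into the next one. A fingertip carried just outside the rim from the middle of one gap to where the middle of the next one was makes one click.
- last_dose (a point): Centre of the wheel's one compartment that holds tablets (three white ones), on its floor, 34 mm from the axis and 27 mm above the table. The other six compartments are empty.
- outlet (a point): Centre of the outlet on the lid, 34 mm from the axis, 44 mm above the table: a closed clear flap framed by white bars, one compartment wide, with a white thumb tab at its outer end.
- glass: Empty drinking glass, radius 33 mm, 105 mm tall, some 160 mm from the dispenser's axis. Origin at its underside. Leave alone.
- medicine: Amber medicine jar with a white cap, radius 24 mm, 75 mm tall, some 150 mm from the dispenser's axis. Origin at its underside. Leave alone.
- tv_remote: Long black remote control, 170 x 46 x 18 mm, lying behind the dispenser. Origin at its underside. Leave alone.
- box_remote: Short black remote control, 130 x 40 x 18 mm. Origin at its underside. Leave alone.
- mug: White mug, radius 40 mm, 92 mm tall. Origin at its underside. Leave alone.
- spectacle_case: Grey spectacle case, 160 x 62 x 41 mm. Origin at its underside. Leave alone.
- candle: Candle in a blue ceramic pot, radius 36 mm, 70 mm tall. Origin at its underside. Leave alone.
Mind the look-alikes: they are no part of the job. There is more than one size of the dispenser; the job needs the largest.

How it is judged:
By the outcome, as a careful person would: the job done as asked, in the order asked, and still so for the second after the job is handed in, with the robot touching nothing.
It also fails if it takes over 58 s, if anything falls off the work surface, if the arm or the gripper's body presses on something with over 40 N, if the wrist force passes 120 N, or if a joint passes its speed limit or range.

## Working session

There is one attempt and no reset: what is moved stays moved. The work goes in short steps, each a Python script; the robot and the scene stay as the last script left them, time stands still between calls to the robot, and variables do not carry over. Pictures are saved under pics/ and viewed, at most 10 in all, crops included, and the job is handed in when it is done.

```bash
mkdir -p pics; ls
python3 - <<'E'
from workcell import *
import cv2,numpy as np
for n in ["top","side"]:
    f=grab_frame(n); cv2.imwrite(f"pics/{n}0.png",f["frame"][:,:,::-1])
    print(n,{k:f[k] for k in f if k not in("frame","pose")}); print(np.round(f["pose"],4).tolist())
print(observe())
E
```

```text
pics
top {'fx': 460.21716713985114, 'fy': 460.21716713985114, 'cx': 310.76793483223923, 'cy': 199.6562545655189}
[[0.012, 0.9959, -0.0901, 0.4876], [-0.9996, 0.0142, 0.0246, 0.0175], [0.0258, 0.0897, 0.9956, 1.3038], [0.0, 0.0, 0.0, 1.0]]
side {'fx': 371.1459316091943, 'fy': 371.1459316091943, 'cx': 314.48309384245624, 'cy': 204.9560555743347}
[[0.8034, 0.4272, -0.4147, 0.1176], [-0.5954, 0.5715, -0.5648, -0.6397], [-0.0043, 0.7006, 0.7135, 0.8499], [0.0, 0.0, 0.0, 1.0]]
{'t': 0.1, 'q': array([ 1.30399092e+00,  2.13302040e-01, -3.49267538e-02,  1.32348783e+00,
       -6.03027816e-06,  1.57078202e+00]), 'qd': array([ 7.99727665e-04, -1.53431961e-03,  1.10283488e-03, -1.14938539e-03,
        8.76469936e-05, -8.71894831e-05]), 'tau': array([-1.96074870e-03, -6.87248683e+01,  4.87807703e+01,  1.21866289e-02,
       -6.40317853e-05, -9.72966603e-06]), 'tool_pos': array([0.13179712, 0.48220156, 0.40429564]), 'tool_rot': array([-5.82182416e-05,  1.33000270e-01,  9.91115895e-01, -4.56462071e-04]), 'force': array([-0.60456821, -0.00564478,  0.09859584]), 'torque': array([ 0.01418243, -0.01251317, -0.00205115]), 'grasp_force': 0.0, 'finger_gap': 0.08546434978317456}
```

View pics/top0.png

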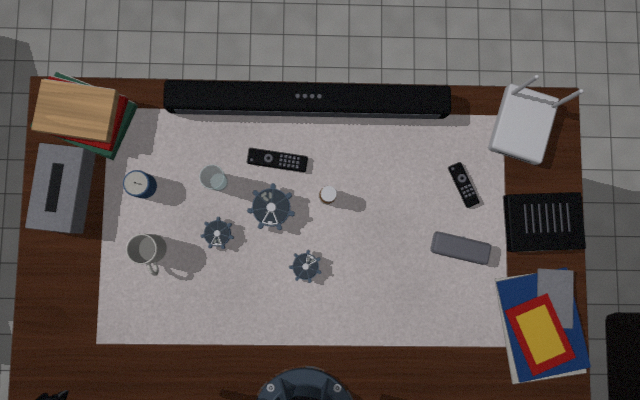

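View pics/side0.png

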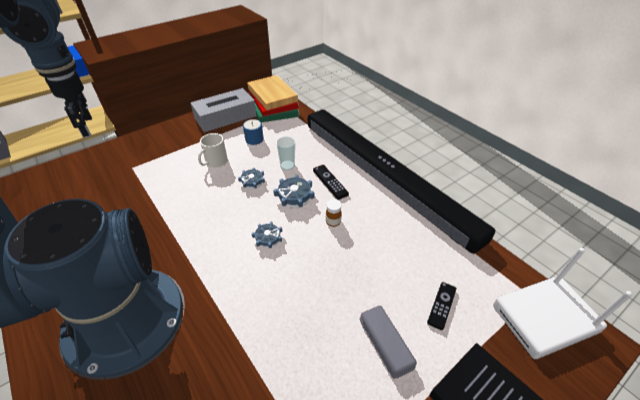

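The top view shows three look-alike dispensers: A at (271,207), the largest; B at (217,233), small; C at (306,266), small. I choose A, and will check it in a close crop rectified to the wheel-top plane.

```bash
cat > h.py <<'E'
from workcell import *
import cv2,numpy as np
def ray(f,u,v,z):
    d=f["pose"][:3,:3]@np.array([(u-f["cx"])/f["fx"],-(v-f["cy"])/f["fy"],-1.]); o=f["pose"][:3,3]
    return o+d*(z-o[2])/d[2]
def proj(f,p):
    c=f["pose"][:3,:3].T@(np.array(p)-f["pose"][:3,3]); return [f["cx"]+f["fx"]*c[0]/-c[2], f["cy"]-f["fy"]*c[1]/-c[2]]
def rect(f,c,z,half=.09,n=600):
    # world crop at height z: up = +x, right = -y
    w=[[c[0]+half,c[1]+half,z],[c[0]+half,c[1]-half,z],[c[0]-half,c[1]-half,z],[c[0]-half,c[1]+half,z]]
    H=cv2.getPerspectiveTransform(np.float32([proj(f,p) for p in w]),np.float32([[0,0],[n,0],[n,n],[0,n]]))
    return cv2.warpPerspective(np.ascontiguousarray(f["frame"][:,:,::-1]),H,(n,n),flags=cv2.INTER_CUBIC)
E
python3 - <<'E'
from h import *
f=grab_frame("top"); s=grab_frame("side")
c=ray(f,271,207,.045); print(c, np.hypot(*c[:2]))
print("side pred",proj(s,c))
for n,u,v,z in [("glass",219,182,.0),("med",328,194,.075),("B",217,233,.03),("C",306,266,.03),("remote r",307,163,.018)]: print(n,ray(f,u,v,z))
a=rect(f,c,.045); 
for r in (52,67): cv2.circle(a,(300,300),int(r/.3),(0,255,0),1)
cv2.imwrite("pics/c1.png",a)
b=s["frame"][160:225,255:345,::-1]; cv2.imwrite("pics/c2.png",cv2.resize(b,None,fx=8,fy=8,interpolation=cv2.INTER_CUBIC))
E
```

```text
[0.57970503 0.09503888 0.045     ] 0.5874438760853657
side pred [np.float64(294.7714466048016), np.float64(188.18294211396972)]
glass [0.65214402 0.24663263 0.        ]
med [ 0.61465015 -0.05899596  0.075     ]
B [0.50713867 0.24262646 0.03      ]
C [ 0.41986266 -0.00307037  0.03      ]
remote r [ 0.7077316  -0.00237313  0.018     ]
```

View pics/c1.png

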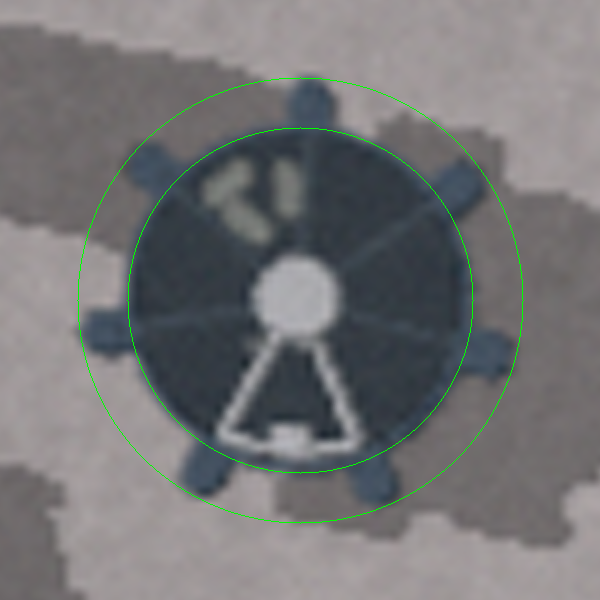

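View pics/c2.png

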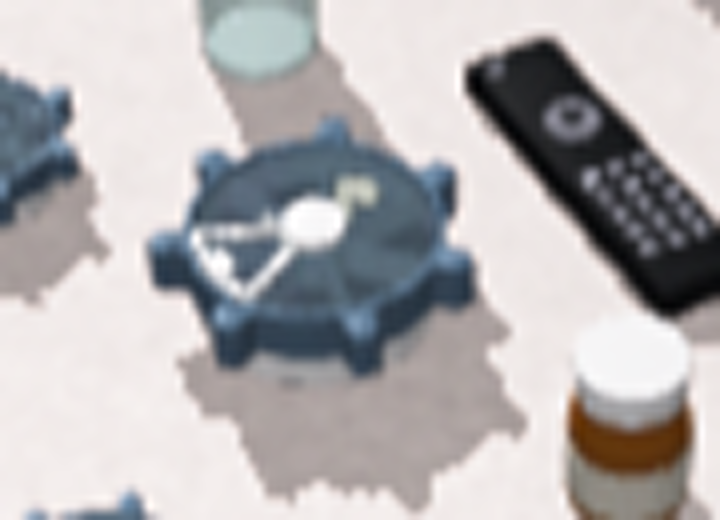

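The crop confirms A: its rim and lug tips fit the 52 and 67 mm circles. The axis is at about (0.580, 0.095), the outlet at about 177.5° (tab at (290,440)) and the tablets in the gap at about 22° ((245,200)), so three clicks counterclockwise. The shut fingers (22 × 29 mm) will enter the gap at 126° and sweep through the front to 280°.

```bash
cat >> h.py <<'E'
from scipy.spatial.transform import Rotation as R
C=np.array([.5803,.0953]); RAD=.0705; A0=126.1
def pose(deg,z,flip,rad=RAD):
    a=np.radians(deg); r=np.array([np.cos(a),np.sin(a),0]); p=[*(C+rad*r[:2]),z]
    y=-r if flip else r; zz=np.array([0,0,-1.]); 
    q=R.from_matrix(np.c_[np.cross(y,zz),y,zz]).as_quat()
    return p,[q[3],q[0],q[1],q[2]]
E
python3 - <<'E'
from h import *
ok=None
for fl in (0,1):
    qs=[ik(*pose(A0+d,.205,fl)) for d in (0,51,103,154.3)]
    print(fl,[None if q is None else np.round(q,2).tolist() for q in qs])
    if all(q is not None for q in qs):
        s=max(abs(np.diff([q[5] for q in qs])))
        print(s)
        if s<1.5: ok=fl if ok is None else ok
print("flip",ok)
if ok is not None:
    grip(0.0,20); goto(*pose(A0,.33,ok)); o=observe(); print(o["t"],o["tool_pos"],o["q"],o["finger_gap"],o["force"])
    line_to(pose(A0,.24,ok)[0]); 
    for n in("top","side"):
        f=grab_frame(n); u,v=proj(f,[*C,.1]); u,v=int(u),int(v)
        cv2.imwrite(f"pics/d_{n}.png",cv2.resize(f["frame"][v-45:v+45,u-55:u+55,::-1],None,fx=6,fy=6,interpolation=cv2.INTER_CUBIC))
E
```

```text
0 [[0.28, 0.45, -0.23, 0.9, 0.0, -0.35], [0.19, 0.38, -0.34, 0.85, 0.0, -1.33], [0.08, 0.41, -0.29, 0.87, 0.0, -2.35], [0.04, 0.51, -0.12, 0.93, 0.0, 3.0]]
5.3530834557531595
1 [[0.28, 0.45, -0.23, 0.9, 0.0, 2.79], [0.19, 0.38, -0.34, 0.85, 0.0, 1.81], [0.08, 0.41, -0.29, 0.87, 0.0, 0.79], [0.04, 0.51, -0.12, 0.93, 0.0, -0.14]]
1.0206003744377705
flip 1
2.8833 [0.53851751 0.15303643 0.33019352] [ 2.76839508e-01  3.58798682e-01 -2.69783524e-02  1.18473658e+00
  1.65304246e-04  2.78643147e+00] 0.00023553073094387305 [ 0.42773818 -0.55179438  0.25520947]
```

View pics/d_side.png

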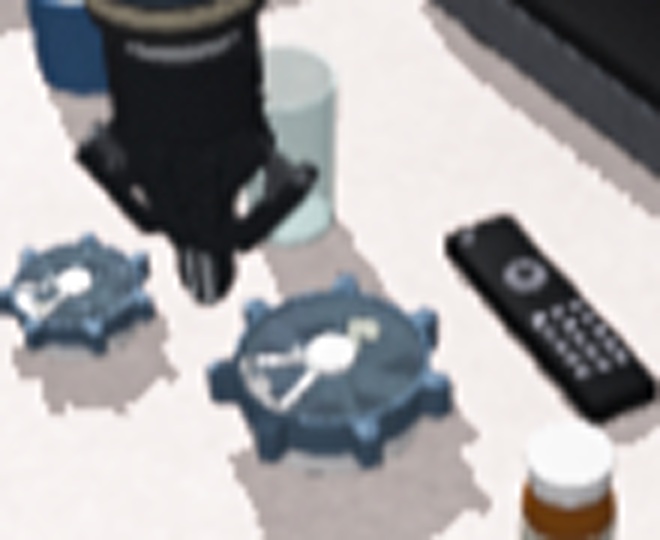

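The side view shows the shut fingertip at (207,298), left of the rim and above the 126° gap. The gripper's knuckles spread wide, so I won't sweep as far as the jar: two clicks from 126° to 229° first, then a look, then one more at the front.

```bash
cat >> h.py <<'E'
FL=1
def click(a,n=1,z=.204):
    for k in range(n):
        F=[]
        for d in np.linspace(0,360/7,7)[1:]:
            p,q=pose(a+k*360/7+d,z,FL); line_to(p,q,.06); F.append(np.round(observe()["force"],1).tolist())
        hold(.3); print("click",k+1,F,round(observe()["t"],1))
E
python3 - <<'E'
from h import *
line_to(pose(A0,.204,FL)[0],max_speed=.06); print("down",observe()["force"],observe()["t"])
click(A0,2)
line_to(pose(A0+720/7,.27,FL)[0]); print(observe()["t"])
f=grab_frame("side"); u,v=map(int,proj(f,[*C,.06]))
cv2.imwrite("pics/e_side.png",cv2.resize(f["frame"][v-45:v+45,u-55:u+55,::-1],None,fx=6,fy=6,interpolation=cv2.INTER_CUBIC))
E
```

```text
down [ 0.01884917 -0.4136449   1.00705762] 4.4833
click 1 [[0.8, -1.0, 0.5], [-0.7, 0.7, 0.2], [0.1, 0.3, -0.2], [0.4, 0.1, -0.2], [-0.5, 0.4, -0.4], [-0.4, 0.9, -1.1]] 6.7
click 2 [[-0.7, 0.7, -0.6], [0.2, 0.3, 0.5], [0.4, 0.1, -0.2], [-1.0, -0.1, 0.3], [-1.0, -1.0, -0.7], [-0.5, -0.5, -0.3]] 9.0
9.575
```

View pics/e_side.png

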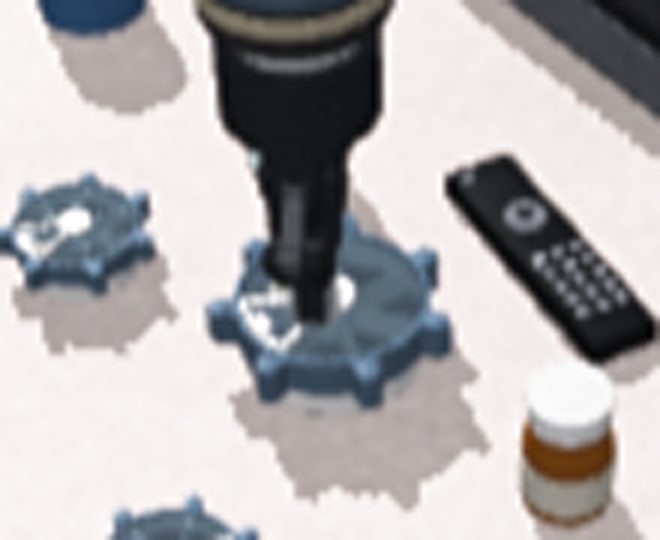

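The tablets have left the back (near (360,325) before), but the fingers hide the left part. I'll step aside for a clear top view.

Run:
```python
from h import *
p,q=pose(A0+360/7,.30,FL,.2); goto(p,q)
f=grab_frame("top"); a=rect(f,C,.045); s=grab_frame("side"); u,v=map(int,proj(s,[*C,.04]))
b=cv2.resize(s["frame"][v-30:v+30,u-35:u+35,::-1],(700,600),interpolation=cv2.INTER_CUBIC)
cv2.imwrite("pics/f.png",cv2.resize(np.hstack([a,b]),(800,369))); print(observe()["t"])
```

```text
10.7417
```

View pics/f.png

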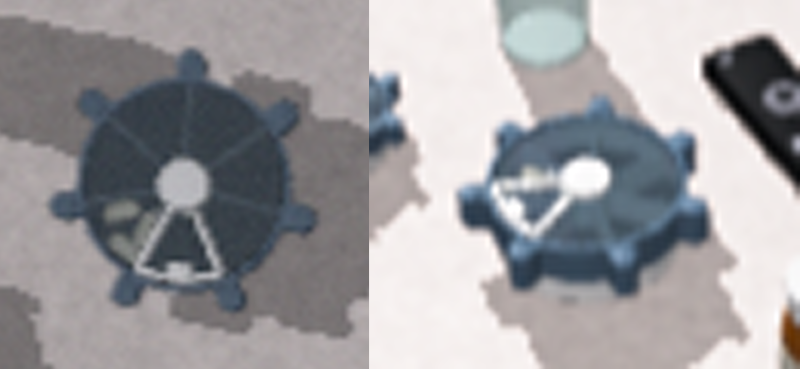

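The tablets are now at (125,230), in the compartment just left of the outlet frame (centre (180,240)). The wheel is clicked in and the base hasn't moved, so one click remains. I'll push it at the front, from the 177.5° gap to 229°.

Run:
```python
from h import *
g=A0+360/7
line_to(pose(g,.27,FL)[0]); line_to(pose(g,.204,FL)[0],max_speed=.06); print("down",observe()["force"])
click(g,1)
line_to(pose(g+360/7,.29,FL)[0]); goto(*pose(g,.32,FL,.2))
f=grab_frame("top"); a=rect(f,C,.045); s=grab_frame("side"); u,v=map(int,proj(s,[*C,.04]))
b=cv2.resize(s["frame"][v-30:v+30,u-35:u+35,::-1],(700,600),interpolation=cv2.INTER_CUBIC)
cv2.imwrite("pics/g.png",cv2.resize(np.hstack([a,b]),(800,369))); print(observe()["t"])
```

```text
down [ 0.45140227 -0.16101798 -0.41612125]
click 1 [[-0.1, 0.2, -0.3], [0.8, 0.3, 0.5], [-0.0, 0.0, -0.8], [0.4, 0.3, -1.3], [-0.3, 0.5, -0.1], [0.2, 0.1, -0.2]] 15.3
17.1167
```

View pics/g.png

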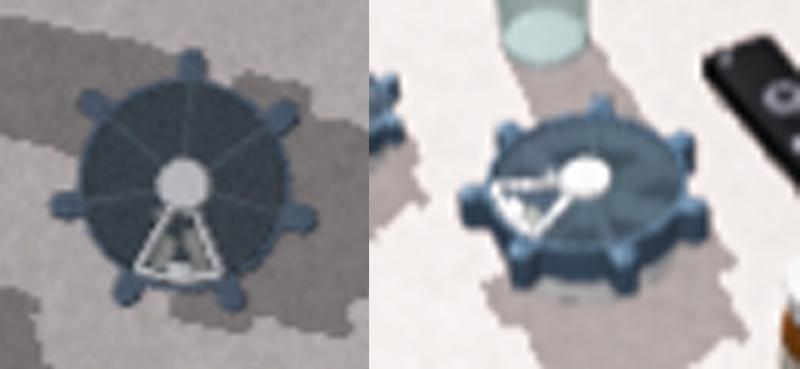

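The tablets now lie inside the outlet frame at (180,240), the lugs are back on their click positions, and the base and hub haven't moved. Handing in.

```bash
python3 -c "
from workcell import *
print(sign_off())"
```

```text
the job is handed in; nothing more can be done
None
```

The tablets are clicked in under the outlet of the largest dispenser after three counterclockwise clicks, about 17 s in. The final pictures show the dispenser still in place, the arm clear of it, and the job is handed in.

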